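# Swing the bat handle in the index vise to the rest post and lock it

## Robot

A 7-joint arm with a two-finger parallel gripper is mounted at the origin on the work surface. World frame = base frame: x ahead of the robot, y to its left, z up, the work surface at z = 0. Lengths are in m, angles in rad, forces in N, time in s.
With the tool pointing down it reaches from about 0.425 to 0.875 m from the base axis. Payload 8.4 kg.
Tool frame: the origin (TCP) lies on the centre line of the jaws, within the pads' length; the fingertips stand 14 mm ahead of it and the grasp point (between the pads) lies 5 mm behind it; z points along the fingers, y is the line along which they close (so a half turn about z gives the same grasp; the last joint's range is limited). The gripper opens to 85 mm and grips with 20 to 120 N. Pads are 22 mm wide; open, the fingers measure 114 mm over their backs; the gripper's body (76 mm by 85 mm) begins 54 mm behind the grasp point. The pads swing forward as they close: fully open they stand 13 mm farther back than shut.
Start: joints at [-0.099, 0.333, 0.04, 1.465, -0.013, 1.343, -0.059], TCP at [0.65, -0, 0.245] pointing down, gripper open.
Joint ranges: [-2.58, 2.58], [-0.38, 2.09], [-1.3, 1.39], [0.25, 2.4], [-1.5, 4.64], [0.08, 2.09], [-2.65, 2.65]. Speed limits (rad/s): [2.22, 2.22, 2.79, 2.79, 3.14, 3.14, 3.14].

## Interface

Orientations are given as [roll, pitch, yaw] about the fixed x, y, z axes, in that order (R = Rz(yaw) Ry(pitch) Rx(roll)).
In Python, from rig import status, vision, env gives the robot as it stands.
- The arm moves only by the shell command python3 -m creep 'ROWS' [FORCE]. ROWS is JSON, a list of rows, each a list of 3 entries, a list of its own where there are three numbers: the shift along the world's x, y, z scaled (see below), then the turn, a rotation vector about the world's x, y, z scaled (see below), then the opening, from -1 (shut) to 1 (fully open), so that 0 is half open. In form: [[[dx, dy, dz], [rx, ry, rz], grip], ...]. A call has 1 to 20 rows; each row shifts and turns the commanded pose from where the row before left it; what a row does not reach is not made up. The controller multiplies each number of a shift by 30 mm and each number of a turn by 4 degrees. A row lasts 1/8 s, in which the tool goes at most 62.5 mm and 10.7 degrees, less where a joint would pass 70% of its speed; a pose out of reach is approached as far as the arm can. A call with a number of a shift or a turn outside -1 to 1 is refused whole. A call with a gripper value outside its range is refused whole. The fingers move at their own pace and stop on an object; FORCE is the grip in N (left out, the last holds). Time passes only in rows, so rows that do not move let the fingers close. It gives the time, the measured TCP pose, the force, the opening and the grip force at its end, in the units of the state.
- status.get_state(): the state, without advancing time (a new reading comes with each control period).
- vision.grab_frame(name): name is "scene" or "side" or "wrist"; returns a dict with "color" (480x640x3 uint8, blue, green, red), "depth" (480x640 float32, m along the optical axis (not along the pixel's ray), 0 where there is no reading), "mtx" (3x3 intrinsics, pixels), "world_from_camera" (4x4, takes a point from camera to world coordinates); the wrist camera has in their place "mount" (4x4, takes a point from camera to tool coordinates, whose origin is the TCP and whose axes are the flange's). Camera axes: x right, y up, looking along -z (the intrinsics and any distortion apply to the point x, -y, -z); pixel columns grow to the right and rows downward; lengths in m; the calibration is good to about 2 mm. A picture is of the moment at which its call begins: read the wrist's pose just before it.
- env.close_job(): hands the job in; it is judged then, once.
The state is a dict: "time": time; "joint_positions": joint angles; "qvel": joint speeds; "joint_torque": joint torques, N m; "tool_pos": TCP position; "orientation": TCP orientation; "wrist_force": force on the tool from outside, world axes, zero at the start; "wrist_torque": the same for the moment, N m; "grip_width": opening from 0.0 (shut) to 1.0 (fully open); "gripper_force": force on a finger pad.
Only numpy, scipy, OpenCV 4.12 (cv2) and the standard library are available. Lean on these libraries where they do the work, as an engineer would, in place of code of your own. Each camera call takes 0.05 s, during which the arm holds its last target. There are 200 camera calls.

## Task

The bat handle clamped in the green swivel vise is to be worked from another side. Pull the vise's spring lock collar back and turn it so that it stays held open, swing the vise round until the round end of the handle lies over the rubber-topped rest post, turn the collar back, and see that the lock pin snaps fully home in the index hole there. Let go of everything and leave the tools and the tin on the bench where they are.

Things in the scene. Friction and masses are not known exactly. Their poses are not given: they have to be found in the camera images.
- vise_base: fixed green cast base of the swivel vise, a round foot 226 mm across; origin: centre of its underside on the bench, on the upright axis about which the upper vise turns. Its x axis points level AWAY from the lock: the lock's bracket stands on its -x side, which faces to the robot's right. On it turns a black bevelled index ring 210 mm across with three brass-bushed holes in its bevel
- vise_head: turning upper part: green bed, jaws with wooden liners 104 mm long, 175 mm high, clamped handle towards its +y, screw with handwheel (82 mm across, to 170 mm from the axis) towards +x. Origin as vise_base; starts turned as the base within 1 degree, pin in the middle hole. Turns 54 degrees either way with about 0.5 N m; the next hole comes somewhere between 38 and 52 degrees either way; play in a hole about 1/2 degree
- collar_grip (a point): point on the axis of the lock's black knurled collar (40 mm diameter, red bar across its free end 23 mm beyond), mid-knurling, 36 mm long: grip here. z = lock axis, the way to pull: 35 degrees from vertical, (-0.574, 0, 0.819) in the base's frame; home at (-0.128, 0, 0.108) there. From 18 mm below it a skirt 41 mm wide, from 33 mm a barrel 33 mm wide with a hexagon 38 mm; 25 mm free all round
- lock_pin (a joint): how far collar and pin are pulled back along the lock's axis, m: 0 = fully home in a hole, about 0.008 = pin riding on the index ring between holes, about 0.011 = held open in the notch, 0.018 = pulled to the stop. A spring drives it home with 6 N at 0 and 13 N at the stop. The pin clears the ring from 0.009 on
- lock_collar (a joint): turn of the collar about z of collar_grip, rad, counter-clockwise seen from its free end: 0 = locked, 1.15 = stop. A bayonet lets it turn only while pulled back 0.0145 or more. It can be let down below 0.14 (pin goes home as far as the ring lets it) or above 0.91 (a notch holds it open at 0.011; to turn it out, pull back past 0.0145 again). Takes about 0.1 N m
- handle_grip (a point): point on the axis of the bat handle clamped level in the vise: round cane, 33 mm in diameter, axis 158 mm above the bench. The point lies 105 mm from the turning axis along the head's +y; the handle is free and round from 52 to 170 mm from that axis. Take it from above or push it, with about 5 N (6 to 8 N while the pin rides on the ring)
- handle_end (a point): point on the handle's axis 155 mm from the turning axis, near the round end (the end is at 170 mm). The other, wedge-shaped end stands out 130 mm on the opposite side
- rest_top (a point): centre of the black rubber top, 36 mm across, of the fixed aluminium rest post (foot 60 mm across), 139 mm above the bench, 2.5 mm below the underside of the handle. It stands about 155 mm (within 8 mm) from the turning axis, roughly 45 degrees to one side or the other of where the handle's round end points at the start, within 8 mm of being under the handle's axis once the pin is in the hole there
- wax_tin: round brass tin with a red lid, 61 mm across and 43 mm high, loose, standing by the vise where the rest post is not; origin: centre of its underside
- mallet: wooden mallet lying beside the vise, head 66 x 125 x 78 mm, handle along its x axis, 300 mm long in all; origin: under its middle, on the bench
- chisel: chisel with a yellow handle, 270 mm long along its x axis, 33 mm high, lying beside the vise; origin: under its middle, on the bench
- plane: iron hand plane, 245 x 62 mm, 100 mm high; origin: centre of its sole
- scale: digital bench scale with a steel platform, 200 x 200 mm, 68 mm high; origin: centre of its underside
- gclamp: green G-clamp lying flat, 260 x 140 mm, 24 mm high; origin: under its middle, on the bench
- spokeshave: spokeshave with two wooden handles, 255 mm long along its y axis, 29 mm high; origin: under its middle, on the bench

How it is judged:
By the outcome, as a careful person would: the job done as asked, in the order asked, and still so for the second after the job is handed in, with the robot touching nothing.
It also fails if it takes over 72 s, if anything falls off the work surface, if the arm or the gripper's body presses on something with over 40 N, if the wrist force passes 120 N, or if a joint passes its speed limit or range.

## Working session

There is one attempt and no reset: what is moved stays moved. The work goes in short steps, Python scripts to look and compute and a shell command to move; the robot and the scene stay as the last step left them, time stands still between calls to the robot, and variables do not carry over. Pictures are saved under pics/ and viewed, at most 10 in all, crops included, and the job is handed in when it is done.

```bash
mkdir -p pics; ls; python3 - <<'E'
from rig import status,vision
import cv2,numpy as np
s=status.get_state();print(s)
for n in("scene","side"):
    f=vision.grab_frame(n);cv2.imwrite(f"pics/{n}0.png",f["color"]);np.savez(f"pics/{n}0.npz",**f)
    print(n,f["mtx"],f["world_from_camera"])
E
```

```text
pics
{'time': 0.0, 'joint_positions': array([-0.0991921 ,  0.33389356,  0.03990782,  1.46629827, -0.01339231,
        1.34330172, -0.05849361]), 'qvel': array([-0.000728  ,  0.00100745,  0.00261132,  0.00088212, -0.00135982,
        0.00017657, -0.0017382 ]), 'joint_torque': array([ 4.63630895e-04, -6.58554840e+01,  1.36586554e+00, -4.05554795e+01,
        1.68904377e-02,  1.27170872e-02, -1.99809978e-05]), 'tool_pos': array([ 6.49554128e-01, -5.67957868e-05,  2.44419723e-01]), 'orientation': array([-3.13996299e+00,  1.28872308e-04,  1.57074693e+00]), 'wrist_force': array([ 0.16492104, -0.81398488, -0.05887497]), 'wrist_torque': array([ 4.24012135e-02,  3.55428277e-05, -3.14711550e-02]), 'gripper_force': 0.0, 'grip_width': 1.002200812571273}
scene [[540.60145718   0.         320.89751545]
 [  0.         540.60145718 231.07848911]
 [  0.           0.           1.        ]] [[ 0.77028396 -0.48713187  0.41154     1.25769541]
 [ 0.6376346   0.59766474 -0.48602363 -0.77401706]
 [-0.00920535  0.63678835  0.7709837   1.38643359]
 [ 0.          0.          0.          1.        ]]
side [[505.30530995   0.         328.41141654]
 [  0.         505.30530995 245.74157901]
 [  0.           0.           1.        ]] [[ 9.11007268e-01  2.28640467e-01 -3.43204451e-01  1.67274289e-01]
 [-4.12390154e-01  5.05783088e-01 -7.57705635e-01 -9.62074417e-01]
 [ 3.44836855e-04  8.31809476e-01  5.55061146e-01  8.15513533e-01]
 [ 0.00000000e+00  0.00000000e+00  0.00000000e+00  1.00000000e+00]]
```

View pics/scene0.png

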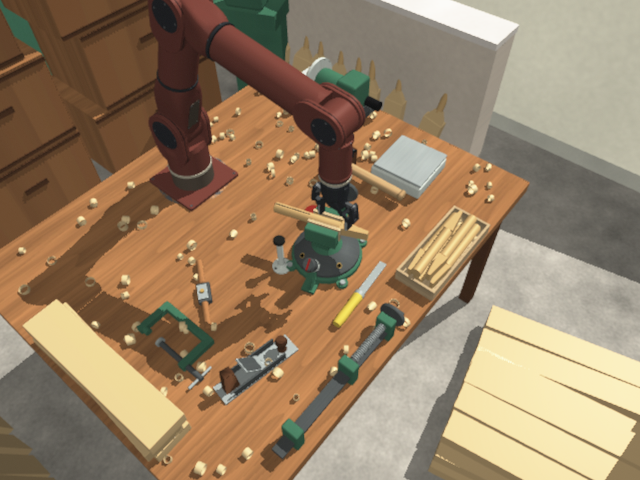

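View pics/side0.png

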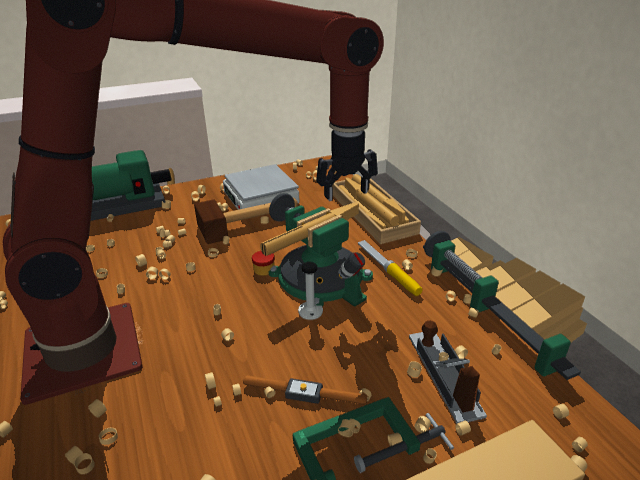

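Round end points to the robot; rest post (scene 283,255; side 311,290) is to the right-near side, tin on the other side, lock collar to the right (scene 312,265; side 350,265). Next I'll measure from the depth clouds.

```bash
cat > h.py <<'E'
import numpy as np,cv2
from rig import status,vision
from scipy.spatial.transform import Rotation as R
def cloud(f,T=None):
    T=f["world_from_camera"] if T is None else T
    d=f["depth"];K=f["mtx"];v,u=np.mgrid[:480,:640]
    p=np.stack([(u-K[0,2])/K[0,0]*d,-(v-K[1,2])/K[1,1]*d,-d],-1)
    w=p@T[:3,:3].T+T[:3,3]; w[d<=0]=np.nan
    return w
def tool(s):
    T=np.eye(4);T[:3,:3]=R.from_euler('xyz',s["orientation"]).as_matrix();T[:3,3]=s["tool_pos"];return T
def wrist():
    s=status.get_state();f=dict(vision.grab_frame("wrist"));f["world_from_camera"]=tool(s)@f["mount"];return f
E
python3 - <<'E'
from h import *
W=wrist();cv2.imwrite("pics/w0.png",W["color"]);np.savez("pics/w0.npz",**W)
fs=[np.load("pics/scene0.npz"),np.load("pics/side0.npz"),W]
for n,f in zip(("scene","side","wrist"),fs):
    w=cloud(f);hsv=cv2.cvtColor(f["color"],cv2.COLOR_BGR2HSV);H,S,V=[hsv[...,i].astype(int) for i in range(3)]
    x,y,z=w[...,0],w[...,1],w[...,2]
    near=(np.abs(x-.62)<.25)&(np.abs(y)<.25)&(z<.2)
    def rep(t,m):
        m=m&near;p=w[m]
        if len(p)>5: print(n,t,len(p),"med",np.median(p,0).round(4),"lo",np.percentile(p,3,axis=0).round(3),"hi",np.percentile(p,97,axis=0).round(3))
    rep("green",(H>60)&(H<95)&(S>100)&(z>.0))
    rep("foot",(H>60)&(H<95)&(S>100)&(z>.0)&(z<.04))
    rep("red",((H<5)|(H>174))&(S>160)&(z>.02)&(z<.17))
    wood=(H>10)&(H<28)&(S>60)&(z>.15)&(z<.185)
    rep("wood",wood)
    p=w[wood&near&(z>.165)]
    if len(p)>20:
        c=p[:,:2].mean(0);l=cv2.fitLine(p[:,:2].astype(np.float32),cv2.DIST_HUBER,0,.01,.01).ravel();print(" line",l,np.degrees(np.arctan2(l[1],l[0])))
    rep("ring",(V<70)&(z>.045)&(z<.1))
    rep("darktop139",(V<80)&(z>.132)&(z<.146))
E
```

```text
scene green 1047 med [ 0.6294 -0.0157  0.0732] lo [ 0.554 -0.106  0.008] hi [0.703 0.077 0.176]
scene foot 380 med [ 0.6535 -0.0545  0.016 ] lo [ 0.541 -0.112  0.005] hi [0.709 0.132 0.034]
scene red 52 med [0.4531 0.1243 0.0419] lo [ 0.439 -0.107  0.036] hi [0.637 0.143 0.134]
scene wood 1079 med [0.5798 0.0253 0.1708] lo [ 0.443 -0.022  0.153] hi [0.709 0.068 0.177]
 line [0.95912284 0.2829901  0.57949823 0.02597574] 16.438744
scene ring 466 med [ 0.5972 -0.0189  0.0565] lo [ 0.525 -0.056  0.046] hi [0.669 0.002 0.074]
scene darktop139 218 med [ 0.5734 -0.0297  0.1375] lo [ 0.504 -0.106  0.132] hi [0.652 0.193 0.145]
side green 2861 med [ 0.5857 -0.0169  0.0809] lo [ 0.485 -0.108  0.005] hi [0.676 0.125 0.174]
side foot 971 med [ 0.588  -0.0699  0.0144] lo [ 0.48  -0.114  0.002] hi [0.695 0.081 0.035]
side red 280 med [0.4631 0.1051 0.0421] lo [ 0.437 -0.109  0.033] hi [0.636 0.139 0.133]
side wood 1422 med [0.5534 0.0124 0.1711] lo [ 0.433 -0.024  0.152] hi [0.704 0.068 0.176]
 line [0.95398813 0.2998444  0.5832705  0.02581476] 17.44826
side ring 1568 med [ 0.5796 -0.003   0.0603] lo [ 0.515 -0.094  0.046] hi [0.863 0.084 0.097]
side darktop139 487 med [ 0.5537 -0.0196  0.1387] lo [ 0.499 -0.107  0.132] hi [0.645 0.191 0.146]
wrist green 13157 med [0.5849 0.0824 0.1699] lo [ 0.54  -0.019  0.012] hi [0.651 0.137 0.174]
wrist foot 802 med [0.6457 0.1029 0.0116] lo [ 0.479 -0.097  0.01 ] hi [0.696 0.15  0.02 ]
wrist red 4582 med [0.4664 0.1208 0.042 ] lo [0.44  0.093 0.039] hi [0.494 0.147 0.044]
wrist wood 31425 med [0.5906 0.0347 0.1724] lo [ 0.468 -0.006  0.162] hi [0.7   0.071 0.175]
 line [0.9585578  0.2848982  0.599574   0.03834341] 16.552763
wrist ring 798 med [ 0.6698 -0.0488  0.0718] lo [ 0.612 -0.057  0.046] hi [0.868 0.001 0.088]
wrist darktop139 2056 med [0.5485 0.0917 0.1384] lo [ 0.5   -0.095  0.133] hi [0.62  0.135 0.146]
```

View pics/w0.png

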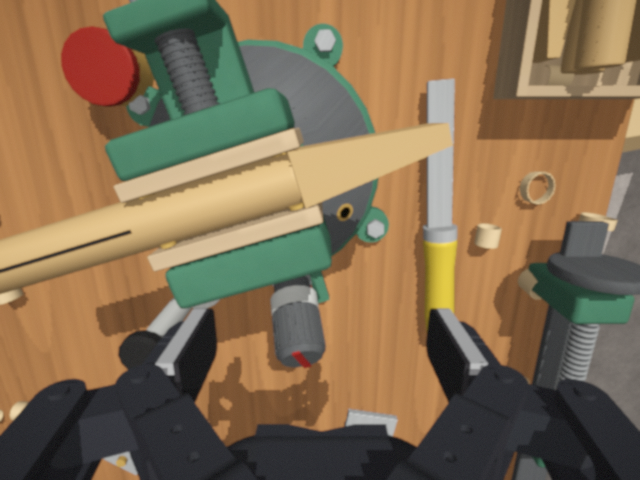

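```bash
python3 - <<'E'
from h import *
from scipy.optimize import least_squares
W=np.load("pics/w0.npz");S=np.load("pics/side0.npz");C=np.load("pics/scene0.npz")
def hs(f): return [c.astype(int) for c in cv2.split(cv2.cvtColor(f["color"],cv2.COLOR_BGR2HSV))]
# handle axis: fit cylinder r=.0165 at z=.158 on round part
P=[]
for n,f in (("w",W),("s",S),("c",C)):
    w=cloud(f);h,s,v=hs(f);z=w[...,2]
    m=(h>8)&(h<28)&(z>.15)&(z<.185)&(w[...,0]>.4)&(w[...,0]<.56)&(np.abs(w[...,1])<.1)
    p=w[m];P.append(p)
    def r(q): # y0,ang,dz
        a=np.array([np.cos(q[1]),np.sin(q[1]),0]);d=p-[.5,q[0],.158+q[2]]
        return np.linalg.norm(np.cross(d,a),axis=1)-.0165
    q=least_squares(r,[0,.29,0],loss='soft_l1',f_scale=.002).x
    a=np.array([np.cos(q[1]),np.sin(q[1])]);c=np.array([.5,q[0]])
    mm=(h>8)&(h<28)&(z>.15)&(z<.185);t=(w[...,:2]-c)@a;o=(w[...,:2]-c)@[-a[1],a[0]]
    mm&=(np.abs(o)<.02)&(t>-.15)&(t<.3)
    e0,e1=np.percentile(t[mm],[.3,99.7]);print(n,len(p),"y@.5",q[0],"deg",np.degrees(q[1]),"dz",q[2],"ends",e0,e1,"centre from round end",c+a*(e0+.17),"from wedge",c+a*(e1-.13))
# foot circle
g=[]
for f in (W,S,C):
    w=cloud(f);h,s,v=hs(f);z=w[...,2]
    m=(h>60)&(h<95)&(s>100)&(z>.0)&(z<.045)&(np.linalg.norm(w[...,:2]-[.595,.04],axis=-1)<.2);g.append(w[m])
for p in g: print(len(p))
# ring flat: dark z .05-.08
for n,f in (("w",W),("s",S),("c",C)):
    w=cloud(f);h,s,v=hs(f)
    dark=(s<90)&(v<110)&(np.linalg.norm(w[...,:2]-[.625,-.095],axis=-1)<.045)&(w[...,2]>.085)&(w[...,2]<.15)
    p=w[dark]; 
    red=((h<6)|(h>174))&(s>150)&(np.linalg.norm(w[...,:2]-[.63,-.1],axis=-1)<.05)&(w[...,2]>.11)
    def r(q):
        b=np.radians(107)+q[2];a=np.array([-.574*np.cos(b),-.574*np.sin(b),.819])
        return np.linalg.norm(np.cross(p-[q[0],q[1],.108],a),axis=1)-.020
    def r2(q): return r([q[0],q[1],0])
    q=least_squares(r2,[.63,-.085],loss='soft_l1',f_scale=.002).x
    print(n,"collar",len(p),q,np.abs(r2(q)).mean(),"red",red.sum(),np.median(w[red],0))
# post top
for n,f in (("s",S),("c",C),("w",W)):
    w=cloud(f);h,s,v=hs(f);z=w[...,2]
    m=(s<100)&(v<80)&(z>.134)&(z<.145)&(np.linalg.norm(w[...,:2]-[.51,-.09],axis=-1)<.05);p=w[m]
    if len(p): print(n,"post",len(p),(p.max(0)+p.min(0))/2,np.ptp(p,axis=0))
E
```

```text
w 10413 y@.5 0.007181944774122538 deg 17.649098549927018 dz -0.0008239492915770713 ends -0.04892057841455162 0.22506529213098597 centre from round end [0.61538036 0.0438916 ] from wedge [0.59059068 0.03600447]
s 754 y@.5 0.0070707929263367905 deg 16.912232851764866 dz -0.00018084565072850836 ends -0.07373706972140813 0.22568534283753044 centre from round end [0.5920997 0.0350743] from wedge [0.59154709 0.03490628]
c 448 y@.5 0.007012196094154343 deg 17.01602764359794 dz -0.000670259788590413 ends -0.07159096966147226 0.2268342088715521 centre from round end [0.59410097 0.03581054] from wedge [0.59259509 0.03534968]
802
1000
391
w collar 2509 [ 0.63008382 -0.08777947] 0.0017691314290445856 red 124 [ 0.63362812 -0.09759145  0.1300306 ]
s collar 281 [ 0.63094391 -0.08722335] 0.0029305004001855834 red 106 [ 0.62844404 -0.05254757  0.5712708 ]
c collar 158 [ 0.63010876 -0.0882876 ] 0.004052991353933945 red 17 [ 0.63572975 -0.10187298  0.12915941]
s post 114 [ 0.51170863 -0.09460538  0.13789806] [0.03203097 0.03288161 0.00771123]
c post 74 [ 0.51584816 -0.09253295  0.13818548] [0.03423548 0.03274893 0.00821063]
w post 872 [ 0.51114474 -0.08659285  0.13694086] [0.03004972 0.02809975 0.00584761]
```

```bash
cat >> h.py <<'E'
O=np.array([.592,.035,0]);PSI=np.radians(107)
B=np.array([[np.cos(PSI),-np.sin(PSI),0],[np.sin(PSI),np.cos(PSI),0],[0,0,1]])
A=B@[-.574,0,.819]; G=O+B@[-.128,0,.108]
def lockR(deg):
    z=-A;y=-B[:,1];x=np.cross(y,z);M=np.stack([x,y,z],1)
    return R.from_rotvec(np.radians(deg)*A)*R.from_matrix(M)
def downR(yaw): return R.from_euler('xyz',[np.pi,0,np.radians(yaw)])
def plan(p,Rt):
    s=status.get_state();d=np.array(p)-s["tool_pos"];rv=np.degrees((Rt*R.from_euler('xyz',s["orientation"]).inv()).as_rotvec())
    print("shift units",(d/.03).round(3),"turn units",(rv/4).round(3),"t",s["time"])
E
python3 - <<'E'
from h import *
print(G,A)
for n in("scene0","side0","w0"):
    f=np.load(f"pics/{n}.npz");w=cloud(f);h,s,v=[c.astype(int) for c in cv2.split(cv2.cvtColor(f["color"],cv2.COLOR_BGR2HSV))]
    b=(w-O)@B;r=np.hypot(b[...,0],b[...,1])
    m=(h>10)&(h<30)&(s>110)&(r>.07)&(r<.108)&(b[...,2]>.03)&(b[...,2]<.085)
    k,l,st,c=cv2.connectedComponentsWithStats(m.astype(np.uint8))
    for i in range(1,k):
        if st[i,4]>3:
            q=np.nanmean(b[l==i],0);print(n,c[i].round(),st[i,4],q.round(3),"ang",np.degrees(np.arctan2(q[1],q[0])))
plan(G+.12*A,lockR(-30))
E
```

```text
[ 0.62942358 -0.08740701  0.108     ] [ 0.16782136 -0.54891893  0.819     ]
scene0 [302. 255.] 13 [-0.063  0.054  0.048] ang 139.57582265710164
scene0 [339. 265.] 17 [-0.055 -0.065  0.046] ang -130.24717960440807
side0 [340. 276.] 7 [-0.086  0.005  0.046] ang 176.64578814202153
side0 [319. 280.] 32 [-0.065  0.055  0.047] ang 139.70512875531398
w0 [344. 212.] 178 [-0.056 -0.065  0.048] ang -130.85013943597082
shift units [-4.000e-03 -5.108e+00 -1.278e+00] turn units [ 8.046  3.482 -3.153] t 0.15
```

```bash
python3 -m creep '[[[0,-0.51,-0.128],[0.805,0.348,-0.315],1],[[0,-0.51,-0.128],[0.805,0.348,-0.315],1],[[0,-0.51,-0.128],[0.805,0.348,-0.315],1],[[0,-0.51,-0.128],[0.805,0.348,-0.315],1],[[0,-0.51,-0.128],[0.805,0.348,-0.315],1],[[0,-0.51,-0.128],[0.805,0.348,-0.315],0.6],[[0,-0.51,-0.128],[0.805,0.348,-0.315],0.3],[[0,-0.51,-0.128],[0.805,0.348,-0.315],0.3],[[0,-0.51,-0.128],[0.805,0.348,-0.315],0.3],[[0,-0.51,-0.128],[0.805,0.348,-0.315],0.3],[[0,0,0],[0,0,0],0.3],[[0,0,0],[0,0,0],0.3]]'
python3 - <<'E'
from h import *
W=wrist();cv2.imwrite("pics/w1.png",W["color"]);np.savez("pics/w1.npz",**W)
s=status.get_state();print(s["joint_positions"].round(2),s["grip_width"])
plan(G+.12*A,lockR(-30));plan(G+.002*A,lockR(-30))
E
```

```text
time: 1.65
tool_pos: [0.6502, -0.152, 0.2071]
orientation: [-2.807, -0.521, 1.255]
wrist_force: [1.0, 0.1, 1.0]
grip_width: 0.649
gripper_force: 0.0
[ 0.35  0.67  0.07  1.17 -0.5   1.71  0.23] 0.6492970286169548
shift units [-0.027 -0.057 -0.041] turn units [ 0.002  0.036 -0.023] t 1.7
shift units [-0.687  2.102 -3.263] turn units [ 0.002  0.036 -0.023] t 1.7
```

View pics/w1.png

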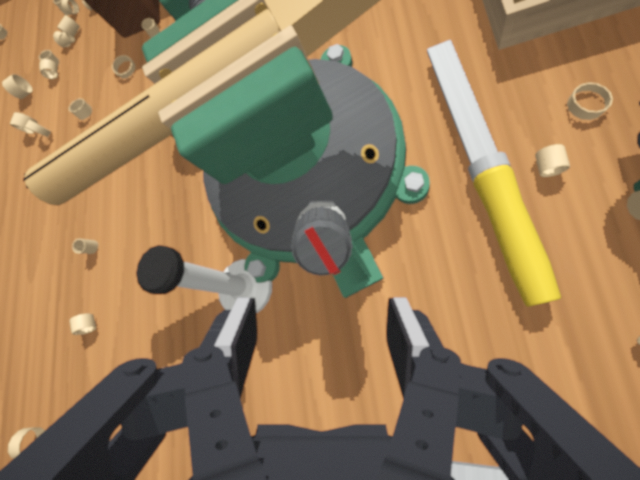

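The red bar (321,250) is centred between the fingers; both other holes show at (262,225) and (370,153), and the post top at (160,269). I'll compare with the predicted pixel.

```bash
python3 - <<'E'
from h import *
f=np.load("pics/w1.npz");w=cloud(f);h,s,v=[c.astype(int) for c in cv2.split(cv2.cvtColor(f["color"],cv2.COLOR_BGR2HSV))]
m=((h<6)|(h>174))&(s>150);m[:,:280]=0;m[:,370:]=0;m[:200]=0;m[300:]=0
p=w[m];c=(p.max(0)+p.min(0))/2;print("bar",m.sum(),p.mean(0),"pred",G+.023*A,"diff",p.mean(0)-(G+.023*A), "along A",(p.mean(0)-G)@A)
b=(w-O)@B;r=np.hypot(b[...,0],b[...,1])
m=(h>10)&(h<30)&(s>110)&(r>.07)&(r<.108)&(b[...,2]>.03)&(b[...,2]<.085)
k,l,st,c=cv2.connectedComponentsWithStats(m.astype(np.uint8))
for i in range(1,k):
    if st[i,4]>20: q=np.nanmean(b[l==i],0);print(c[i],q,np.degrees(np.arctan2(q[1],q[0])))
x,y=np.mgrid[:1,:1]
m=(v<60)&(np.linalg.norm(w[...,:2]-[.513,-.0925],axis=-1)<.035)&(w[...,2]>.13)&(w[...,2]<.15);p=w[m];c=(p.max(0)+p.min(0))/2
q=(c-O)@B;print("post",c,q,np.degrees(np.arctan2(q[1],q[0]))-90)
E
```

```text
bar 425 [nan nan nan] pred [ 0.63328347 -0.10003214  0.126837  ] diff [nan nan nan] along A nan
[369.42708333 153.546875  ] [-0.05655778 -0.06449678  0.0468821 ] -131.24779891386194
[260.97647059 224.27058824] [-0.06423631  0.05562057  0.04679699] 139.11154916415308
post [ 0.51492861 -0.09228354  0.13484463] [-0.09918837  0.11091784  0.13484463] 41.804698833485276
```

```bash
python3 -m creep '[[[-0.115,0.35,-0.544],[0,0,0],0.3],[[-0.115,0.35,-0.544],[0,0,0],0.3],[[-0.115,0.35,-0.544],[0,0,0],0.3],[[-0.115,0.35,-0.544],[0,0,0],0.3],[[-0.115,0.35,-0.544],[0,0,0],0.3],[[-0.115,0.35,-0.544],[0,0,0],0.3],[[0,0,0],[0,0,0],0.3],[[0,0,0],[0,0,0],-1],[[0,0,0],[0,0,0],-1],[[0,0,0],[0,0,0],-1],[[0,0,0],[0,0,0],-1],[[0,0,0],[0,0,0],-1],[[0,0,0],[0,0,0],-1]]' 60
python3 - <<'E'
from h import *
plan(G+.002*A,lockR(-30));print(A*.016/.03, A*15/20*1)
s=status.get_state();print((s["tool_pos"]-G)@A,s["wrist_torque"])
E
```

```text
time: 3.32
tool_pos: [0.6297, -0.0906, 0.1095]
orientation: [-2.807, -0.52, 1.254]
wrist_force: [2.2, -4.1, 5.0]
grip_width: 0.449
gripper_force: 61.5
shift units [0.002 0.068 0.005] turn units [0.008 0.035 0.016] t 3.325
[ 0.08950472 -0.29275676  0.4368    ] [ 0.12586602 -0.4116892   0.61425   ]
0.0030028377872323175 [-0.63076792 -0.3956357  -0.13790089]
```

```bash
python3 -m creep '[[[0.032,-0.104,0.155],[0,0,0],-1],[[0.032,-0.104,0.155],[0,0,0],-1],[[0.032,-0.104,0.155],[0,0,0],-1],[[0,0,0],[0,0,0],-1],[[0,0,0],[0,0,0],-1]]'
python3 - <<'E'
from h import *
s=status.get_state();d=s["tool_pos"]-G;print(d@A,d-(d@A)*A,s["wrist_force"]@A,s["wrist_torque"]); print(A*6/4)
E
```

```text
time: 3.95
tool_pos: [0.6317, -0.0979, 0.1207]
orientation: [-2.803, -0.521, 1.253]
wrist_force: [4.5, 5.2, -13.2]
grip_width: 0.456
gripper_force: 61.6
0.016555073358914558 [-0.00045435 -0.00137571 -0.00083373] -12.927069726723312 [-1.31886054 -1.66278436 -0.85103822]
[ 0.25173204 -0.82337839  1.2285    ]
```

```bash
python3 -m creep '[[[0.017,-0.055,0.082],[0,0,0],-1],[[0,0,0],[0,0,0],-1]]'
python3 - <<'E'
from h import *
s=status.get_state();d=s["tool_pos"]-G;print(d@A,d-(d@A)*A,s["wrist_force"]@A,s["wrist_torque"])
E
```

```text
time: 4.2
tool_pos: [0.6322, -0.0995, 0.1232]
orientation: [-2.803, -0.521, 1.253]
wrist_force: [4.9, 5.5, -13.5]
grip_width: 0.449
gripper_force: 61.7
0.019545321095696958 [-0.00045658 -0.00140127 -0.00085127] -13.245385233791382 [-1.45696564 -1.63990599 -0.87843424]
```

```bash
python3 -m creep '[[[0,0,0],[0.19,-0.617,0.921],-1],[[0,0,0],[0.19,-0.617,0.921],-1],[[0,0,0],[0.19,-0.617,0.921],-1],[[0,0,0],[0.19,-0.617,0.921],-1],[[0,0,0],[0.19,-0.617,0.921],-1],[[0,0,0],[0.19,-0.617,0.921],-1],[[0,0,0],[0.19,-0.617,0.921],-1],[[0,0,0],[0.19,-0.617,0.921],-1],[[0,0,0],[0.19,-0.617,0.921],-1],[[0,0,0],[0.19,-0.617,0.921],-1],[[0,0,0],[0.19,-0.617,0.921],-1],[[0,0,0],[0.19,-0.617,0.921],-1],[[0,0,0],[0.19,-0.617,0.921],-1],[[0,0,0],[0,0,0],-1]]'
python3 - <<'E'
from h import *
s=status.get_state();d=s["tool_pos"]-G;print(d@A,d-(d@A)*A,s["wrist_force"]@A,s["wrist_torque"]@A,s["wrist_torque"])
print(np.degrees((R.from_euler('xyz',s["orientation"])*lockR(-30).inv()).as_rotvec())@A)
E
```

```text
time: 5.95
tool_pos: [0.634, -0.099, 0.1236]
orientation: [2.814, -0.529, 2.456]
wrist_force: [12.4, 6.5, -15.1]
grip_width: 0.451
gripper_force: 61.7
0.019925872141718814 [ 0.0012793  -0.00068144 -0.00072463] -13.861317542729829 -0.015981285075124023 [-1.18416416 -3.08839374 -1.84680224]
58.65214425544048
```

```bash
python3 -m creep '[[[-0.022,0.073,-0.109],[0,0,0],-1],[[-0.022,0.073,-0.109],[0,0,0],-1],[[0,0,0],[0,0,0],-1]]'
python3 - <<'E'
from h import *
s=status.get_state();d=s["tool_pos"]-G;print(d@A,d-(d@A)*A,s["wrist_force"]@A,s["wrist_torque"])
E
```

```text
time: 6.32
tool_pos: [0.6332, -0.0959, 0.1187]
orientation: [2.815, -0.527, 2.454]
wrist_force: [12.1, 1.6, -5.8]
grip_width: 0.451
gripper_force: 63.2
0.014002141918902427 [ 0.00144138 -0.00076646 -0.00081311] -3.555272642245414 [-0.83514889 -2.49841151 -1.45843617]
```

```bash
python3 -m creep '[[[0,0,0],[0,0,0],0.3],[[0,0,0],[0,0,0],0.3],[[0,0,0],[0,0,0],0.3],[[0.112,-0.366,0.546],[0,0,0],0.3],[[0.112,-0.366,0.546],[0,0,0],0.3],[[0.112,-0.366,0.546],[0,0,0],0.3],[[0.112,-0.366,0.546],[0,0,0],0.3],[[0.112,-0.366,0.546],[0,0,0],0.3],[[0,0,0],[0,0,0],0.3]]'
python3 - <<'E'
from h import *
W=wrist();cv2.imwrite("pics/w2.png",W["color"][100:420,100:560]);np.savez("pics/w2.npz",**W)
# handle grip target from above; closing axis along head x (perp to handle)
print((O+B@[0,.105,.158]))
for yaw in (107,287,): plan(O+B@[0,.108,.25],downR(yaw))
E
```

```text
time: 7.45
tool_pos: [0.6485, -0.1527, 0.2017]
orientation: [2.817, -0.528, 2.452]
wrist_force: [1.2, -0.1, -0.5]
grip_width: 0.646
gripper_force: 0.0
[0.491588   0.00430097 0.158     ]
shift units [-5.314  5.174  1.643] turn units [-8.857 -0.414 -6.892] t 7.5
shift units [-5.314  5.174  1.643] turn units [  0.553 -11.846  36.334] t 7.5
```

View pics/w2.png

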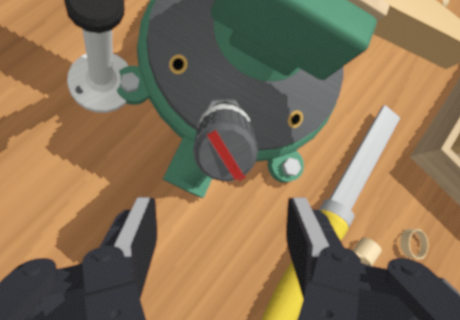

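```bash
python3 - <<'E'
from h import *
plan(O+B@[0,.105,.24],downR(17));print(status.get_state()["joint_positions"].round(2))
E
```

```text
shift units [-5.219  5.203  1.309] turn units [ -7.767   7.074 -28.533] t 7.5
[ 0.47  0.68 -0.13  1.18 -0.4   1.68  1.18]
```

```bash
python3 -m creep '[[[-0.1,0.1,0.087],[-0.268,0.244,-0.984],0.3],[[-0.1,0.1,0.087],[-0.268,0.244,-0.984],0.3],[[-0.1,0.1,0.087],[-0.268,0.244,-0.984],0.3],[[-0.1,0.1,0.087],[-0.268,0.244,-0.984],0.3],[[-0.1,0.1,0.087],[-0.268,0.244,-0.984],0.3],[[-0.1,0.1,0.087],[-0.268,0.244,-0.984],0.3],[[-0.1,0.1,0.087],[-0.268,0.244,-0.984],0.3],[[-0.1,0.1,0.087],[-0.268,0.244,-0.984],0.3],[[-0.1,0.1,0.087],[-0.268,0.244,-0.984],0.3],[[-0.1,0.1,0.087],[-0.268,0.244,-0.984],0.3],[[-0.1,0.1,0.087],[-0.268,0.244,-0.984],0.3],[[-0.1,0.1,0.087],[-0.268,0.244,-0.984],0.3],[[-0.1,0.1,0.087],[-0.268,0.244,-0.984],0.3],[[-0.1,0.1,0.087],[-0.268,0.244,-0.984],0.3],[[-0.1,0.1,0.087],[-0.268,0.244,-0.984],0.3]]'
python3 - <<'E'
from h import *
plan(O+B@[0,.105,.24],downR(17))
E
```

```text
time: 9.38
tool_pos: [0.6023, -0.1056, 0.2389]
orientation: [-3.122, -0.34, 1.263]
wrist_force: [-0.1, -0.8, -1.1]
grip_width: 0.652
gripper_force: 0.0
shift units [-3.69   3.662  0.038] turn units [ -3.769   3.392 -13.752] t 9.375
```

```bash
python3 -m creep '[[[-0.264,0.262,0.003],[-0.269,0.242,-0.982],0.3],[[-0.264,0.262,0.003],[-0.269,0.242,-0.982],0.3],[[-0.264,0.262,0.003],[-0.269,0.242,-0.982],0.3],[[-0.264,0.262,0.003],[-0.269,0.242,-0.982],0.3],[[-0.264,0.262,0.003],[-0.269,0.242,-0.982],0.3],[[-0.264,0.262,0.003],[-0.269,0.242,-0.982],0.3],[[-0.264,0.262,0.003],[-0.269,0.242,-0.982],0.3],[[-0.264,0.262,0.003],[-0.269,0.242,-0.982],0.3],[[-0.264,0.262,0.003],[-0.269,0.242,-0.982],0.3],[[-0.264,0.262,0.003],[-0.269,0.242,-0.982],0.3],[[-0.264,0.262,0.003],[-0.269,0.242,-0.982],0.3],[[-0.264,0.262,0.003],[-0.269,0.242,-0.982],0.3],[[-0.264,0.262,0.003],[-0.269,0.242,-0.982],0.3],[[-0.264,0.262,0.003],[-0.269,0.242,-0.982],0.3],[[0,0,0],[0,0,0],0.3]]'
python3 - <<'E'
from h import *
plan(O+B@[0,.105,.24],downR(17));plan(O+B@[0,.105,.157],downR(17))
E
```

```text
time: 11.25
tool_pos: [0.4914, 0.0048, 0.2403]
orientation: [3.141, 0.0, 0.302]
wrist_force: [0.4, -0.8, -0.2]
grip_width: 0.651
gripper_force: 0.0
shift units [ 0.005 -0.017 -0.012] turn units [ 0.013  0.002 -0.08 ] t 11.25
shift units [ 0.005 -0.017 -2.778] turn units [ 0.013  0.002 -0.08 ] t 11.25
```

```bash
python3 -m creep '[[[0,0,-0.556],[0,0,0],0.3],[[0,0,-0.556],[0,0,0],0.3],[[0,0,-0.556],[0,0,0],0.3],[[0,0,-0.556],[0,0,0],0.3],[[0,0,-0.556],[0,0,0],0.3],[[0,0,0],[0,0,0],-1],[[0,0,0],[0,0,0],-1],[[0,0,0],[0,0,0],-1],[[0,0,0],[0,0,0],-1],[[0,0,0],[0,0,0],-1]]' 35
python3 - <<'E'
from h import *
s=status.get_state();d=s["tool_pos"]-O;print(np.hypot(*d[:2]),np.degrees(np.arctan2(d[1],d[0])))
for k in range(4):
    a,b=np.radians([197+10.15*k,207.15+10.15*k]);print(.105*np.array([np.cos(b)-np.cos(a),np.sin(b)-np.sin(a)])/.03/5)
E
```

```text
time: 12.5
tool_pos: [0.4915, 0.0038, 0.1571]
orientation: [3.141, 0.001, 0.299]
wrist_force: [-2.5, 4.1, -13.0]
grip_width: 0.37
gripper_force: 35.9
0.10524251419734922 -162.75524658522406
[ 0.04654288 -0.11476492]
[ 0.06603901 -0.10476677]
[ 0.08346809 -0.09148936]
[ 0.09828459 -0.0753483 ]
```

```bash
python3 -m creep '[[[0.047,-0.115,0],[0,0,0.507],-1],[[0.047,-0.115,0],[0,0,0.507],-1],[[0.047,-0.115,0],[0,0,0.507],-1],[[0.047,-0.115,0],[0,0,0.507],-1],[[0.047,-0.115,0],[0,0,0.507],-1],[[0.066,-0.105,0],[0,0,0.507],-1],[[0.066,-0.105,0],[0,0,0.507],-1],[[0.066,-0.105,0],[0,0,0.507],-1],[[0.066,-0.105,0],[0,0,0.507],-1],[[0.066,-0.105,0],[0,0,0.507],-1]]'
python3 - <<'E'
from h import *
s=status.get_state();d=s["tool_pos"]-O;print(np.hypot(*d[:2]),np.degrees(np.arctan2(d[1],d[0])))
E
```

```text
time: 13.75
tool_pos: [0.5086, -0.0291, 0.1572]
orientation: [-3.142, 0.0, 0.654]
wrist_force: [-2.5, 4.3, -13.3]
grip_width: 0.372
gripper_force: 35.9
0.10520651774697845 -142.436224143678
```

```bash
python3 -m creep '[[[0.083,-0.091,0],[0,0,0.507],-1],[[0.083,-0.091,0],[0,0,0.507],-1],[[0.083,-0.091,0],[0,0,0.507],-1],[[0.083,-0.091,0],[0,0,0.507],-1],[[0.083,-0.091,0],[0,0,0.507],-1],[[0.098,-0.075,0],[0,0,0.507],-1],[[0.098,-0.075,0],[0,0,0.507],-1],[[0.098,-0.075,0],[0,0,0.507],-1],[[0.098,-0.075,0],[0,0,0.507],-1],[[0.098,-0.075,0],[0,0,0.507],-1],[[0,0,0],[0,0,0],-1]]'
python3 - <<'E'
from h import *
s=status.get_state();d=s["tool_pos"]-O;print(np.hypot(*d[:2]),np.degrees(np.arctan2(d[1],d[0])))
for n in("side","scene"):
    f=vision.grab_frame(n);np.savez(f"pics/{n}1.npz",**f)
    w=cloud(f);h,s,v=[c.astype(int) for c in cv2.split(cv2.cvtColor(f["color"],cv2.COLOR_BGR2HSV))]
    b=(w-O)@B;r=np.hypot(b[...,0],b[...,1])
    m=(h>10)&(h<30)&(s>110)&(r>.07)&(r<.108)&(b[...,2]>.03)&(b[...,2]<.075)
    k,l,st,c=cv2.connectedComponentsWithStats(m.astype(np.uint8))
    for i in range(1,k):
        if st[i,4]>3: q=np.nanmean(b[l==i],0);print(n,c[i].round(),st[i,4],q.round(3),np.degrees(np.arctan2(q[1],q[0])))
f=np.load("pics/side1.npz")["color"][180:340,220:420];cv2.imwrite("pics/side1.png",cv2.resize(f,None,fx=4,fy=4)[:600])
E
```

```text
time: 15.12
tool_pos: [0.5364, -0.0544, 0.1572]
orientation: [3.141, -0.001, 1.007]
wrist_force: [2.1, 2.1, -16.8]
grip_width: 0.373
gripper_force: 36.2
0.10530733032862728 -121.87880782018983
side [344. 248.] 10 [ 0.005 -0.093  0.042] -87.01211620980084
side [340. 276.] 7 [-0.088  0.007  0.048] 175.68192282586145
scene [352. 254.] 12 [-0.    -0.086  0.047] -90.11461638895663
scene [335. 267.] 15 [-0.064 -0.057  0.045] -138.3337134755123
```

View pics/side1.png

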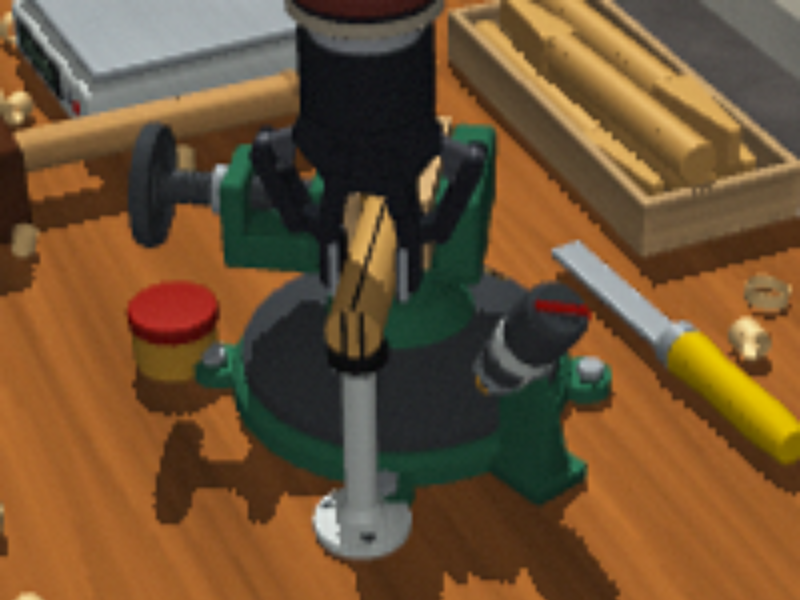

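```bash
python3 -m creep '[[[0,0,0],[0,0,0],0.3],[[0,0,0],[0,0,0],0.3],[[0,0,0],[0,0,0],0.3],[[0,0,0.5],[0,0,0],0.3],[[0,0,0.6],[0,0,0],0.3],[[0,0,0.6],[0,0,0],0.3],[[0,0,0.6],[0,0,0],0.3],[[0,0,0.5],[0,0,0],0.3],[[0,0,0],[0,0,0],0.3]]'
python3 - <<'E'
from h import *
plan(G+.13*A,lockR(28.65))
E
```

```text
time: 16.35
tool_pos: [0.537, -0.0544, 0.2432]
orientation: [3.138, -0.002, 1.007]
wrist_force: [0.4, -0.4, -1.0]
grip_width: 0.653
gripper_force: 0.0
shift units [ 3.807 -3.479 -0.959] turn units [ 8.727 -3.49  18.856] t 16.35
```

```bash
python3 -m creep '[[[0.2,-0.183,-0.05],[0.459,-0.184,0.992],0.3],[[0.2,-0.183,-0.05],[0.459,-0.184,0.992],0.3],[[0.2,-0.183,-0.05],[0.459,-0.184,0.992],0.3],[[0.2,-0.183,-0.05],[0.459,-0.184,0.992],0.3],[[0.2,-0.183,-0.05],[0.459,-0.184,0.992],0.3],[[0.2,-0.183,-0.05],[0.459,-0.184,0.992],0.3],[[0.2,-0.183,-0.05],[0.459,-0.184,0.992],0.3],[[0.2,-0.183,-0.05],[0.459,-0.184,0.992],0.3],[[0.2,-0.183,-0.05],[0.459,-0.184,0.992],0.3],[[0.2,-0.183,-0.05],[0.459,-0.184,0.992],0.3],[[0.2,-0.183,-0.05],[0.459,-0.184,0.992],0.3],[[0.2,-0.183,-0.05],[0.459,-0.184,0.992],0.3],[[0.2,-0.183,-0.05],[0.459,-0.184,0.992],0.3],[[0.2,-0.183,-0.05],[0.459,-0.184,0.992],0.3],[[0.2,-0.183,-0.05],[0.459,-0.184,0.992],0.3],[[0.2,-0.183,-0.05],[0.459,-0.184,0.992],0.3],[[0.2,-0.183,-0.05],[0.459,-0.184,0.992],0.3],[[0.2,-0.183,-0.05],[0.459,-0.184,0.992],0.3],[[0.2,-0.183,-0.05],[0.459,-0.184,0.992],0.3],[[0,0,0],[0,0,0],0.3]]'
python3 - <<'E'
from h import *
plan(G+.014*A,lockR(28.65))
W=wrist();np.savez("pics/w3.npz",**W)
E
```

```text
time: 18.85
tool_pos: [0.6502, -0.1592, 0.211]
orientation: [2.821, -0.529, 2.453]
wrist_force: [0.2, 0.2, -0.3]
grip_width: 0.65
gripper_force: 0.0
shift units [-0.614  2.136 -3.052] turn units [ 0.019 -0.042  0.017] t 18.85
```

```bash
python3 -m creep '[[[-0.102,0.356,-0.509],[0,0,0],0.3],[[-0.102,0.356,-0.509],[0,0,0],0.3],[[-0.102,0.356,-0.509],[0,0,0],0.3],[[-0.102,0.356,-0.509],[0,0,0],0.3],[[-0.102,0.356,-0.509],[0,0,0],0.3],[[-0.102,0.356,-0.509],[0,0,0],0.3],[[0,0,0],[0,0,0],0.3],[[0,0,0],[0,0,0],-1],[[0,0,0],[0,0,0],-1],[[0,0,0],[0,0,0],-1],[[0,0,0],[0,0,0],-1],[[0,0,0],[0,0,0],-1],[[0.017,-0.055,0.082],[0,0,0],-1],[[0.017,-0.055,0.082],[0,0,0],-1],[[0,0,0],[0,0,0],-1]]' 60
python3 - <<'E'
from h import *
s=status.get_state();d=s["tool_pos"]-G;print(d@A,d-(d@A)*A,s["wrist_force"]@A,s["wrist_torque"],s["grip_width"])
E
```

```text
time: 20.78
tool_pos: [0.6325, -0.0967, 0.1248]
orientation: [2.82, -0.529, 2.456]
wrist_force: [1.6, 5.1, -11.4]
grip_width: 0.445
gripper_force: 61.5
0.019352870570277556 [-0.00019211  0.00137548  0.00095565] -11.828469141963375 [-1.00451256 -0.92837793 -0.42506368] 0.44534531622409507
```

```bash
python3 -m creep '[[[0.008,-0.027,0.041],[0,0,0],-1],[[0,0,0],[-0.19,0.617,-0.921],-1],[[0,0,0],[-0.19,0.617,-0.921],-1],[[0,0,0],[-0.19,0.617,-0.921],-1],[[0,0,0],[-0.19,0.617,-0.921],-1],[[0,0,0],[-0.19,0.617,-0.921],-1],[[0,0,0],[-0.19,0.617,-0.921],-1],[[0,0,0],[-0.19,0.617,-0.921],-1],[[0,0,0],[-0.19,0.617,-0.921],-1],[[0,0,0],[-0.19,0.617,-0.921],-1],[[0,0,0],[-0.19,0.617,-0.921],-1],[[0,0,0],[-0.19,0.617,-0.921],-1],[[0,0,0],[-0.19,0.617,-0.921],-1],[[0,0,0],[-0.19,0.617,-0.921],-1],[[0,0,0],[0,0,0],-1]]'
python3 - <<'E'
from h import *
s=status.get_state();d=s["tool_pos"]-G;print(d@A,d-(d@A)*A,s["wrist_force"]@A,s["wrist_torque"]@A)
print(np.degrees((R.from_euler('xyz',s["orientation"])*lockR(28.65).inv()).as_rotvec())@A)
E
```

```text
time: 22.65
tool_pos: [0.6334, -0.0971, 0.1258]
orientation: [-2.803, -0.519, 1.256]
wrist_force: [4.0, 6.1, -13.1]
grip_width: 0.447
gripper_force: 61.6
0.020565191565088296 [0.00057201 0.00163237 0.0009709 ] -13.408195957714916 0.004663320076383487
-58.566632894573914
```

```bash
python3 -m creep '[[[-0.022,0.073,-0.109],[0,0,0],-1],[[-0.022,0.073,-0.109],[0,0,0],-1],[[-0.017,0.055,-0.082],[0,0,0],-1],[[0,0,0],[0,0,0],-1]]'
python3 - <<'E'
from h import *
s=status.get_state();d=s["tool_pos"]-G;print(d@A,d-(d@A)*A,s["wrist_force"]@A,s["wrist_torque"]@A)
E
```

```text
time: 23.15
tool_pos: [0.6317, -0.0914, 0.1173]
orientation: [-2.804, -0.519, 1.257]
wrist_force: [4.0, 4.7, -8.7]
grip_width: 0.448
gripper_force: 61.8
0.010156864410336544 [0.00061139 0.00162741 0.00096252] -9.054282435025408 0.0033708498921270016
```

```bash
python3 -m creep '[[[-0.017,0.055,-0.082],[0,0,0],-1],[[0,0,0],[0,0,0],-1]]'
python3 - <<'E'
from h import *
s=status.get_state();d=s["tool_pos"]-G;print(d@A,d-(d@A)*A,s["wrist_force"]@A,s["wrist_torque"]@A)
E
```

```text
time: 23.4
tool_pos: [0.6313, -0.0899, 0.115]
orientation: [-2.804, -0.519, 1.257]
wrist_force: [3.9, 3.3, -7.7]
grip_width: 0.444
gripper_force: 61.8
0.00736030539742281 [0.00060933 0.00159652 0.00094305] -7.44372830649249 -0.0040425765503717655
```

```bash
python3 -m creep '[[[0,0,0],[0,0,0],0.3],[[0,0,0],[0,0,0],0.3],[[0,0,0],[0,0,0],0.3],[[0.112,-0.366,0.546],[0,0,0],0.3],[[0.112,-0.366,0.546],[0,0,0],0.3],[[0.112,-0.366,0.546],[0,0,0],0.3],[[0.112,-0.366,0.546],[0,0,0],0.3],[[0.112,-0.366,0.546],[0,0,0],0.3],[[0,0,0],[0,0,0],0.3]]'
python3 - <<'E'
from h import *
W=wrist();np.savez("pics/w4.npz",**W)
S=vision.grab_frame("side");np.savez("pics/side2.npz",**S)
for n in("w0","w1","w2","w3","w4"):
    f=np.load(f"pics/{n}.npz");w=cloud(f);d=w-G;t=d@A;rad=np.linalg.norm(d-t[...,None]*A,axis=-1)
    m=(rad<.017)&(t>0)&(t<.06);x=t[m];hh,e=np.histogram(x,bins=60,range=(0,.06));print(n,m.sum(),"face",np.median(x),np.percentile(x,[80,95]).round(4))
a=W["color"][100:420,100:560];b=cv2.resize(S["color"][215:320,270:420],(460,322))
cv2.imwrite("pics/w4.png",np.vstack([cv2.resize(a,(400,278)),cv2.resize(b,(400,280))]))
E
```

```text
time: 24.52
tool_pos: [0.6486, -0.1482, 0.2004]
orientation: [-2.809, -0.517, 1.257]
wrist_force: [0.3, 0.7, -0.7]
grip_width: 0.653
gripper_force: 0.0
w0 596 face 0.023022125674663267 [0.0239 0.0246]
w1 1992 face 0.022966519282768057 [0.0238 0.0247]
w2 2269 face 0.03364124692134412 [0.0345 0.0354]
w3 2090 face 0.033651077662929546 [0.0346 0.0355]
w4 2124 face 0.02289639963544386 [0.0238 0.0247]
```

View pics/w4.png

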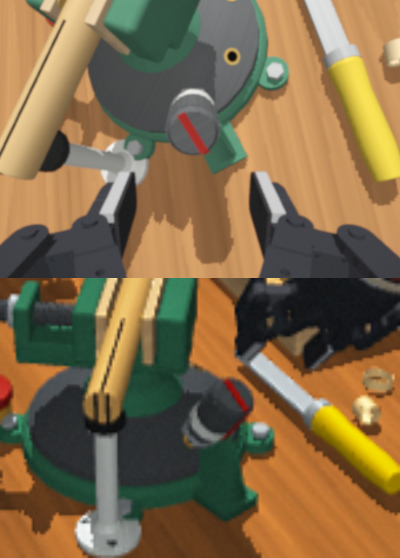

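The collar face sits at 22.9 mm, against 23.0 mm at the start, so the pin is fully home. The bar is back at its locked angle, the handle lies over the post, and the gripper is clear.

```bash
python3 -c "
from rig import env;print(env.close_job())"
```

```text
the job is handed in; nothing more can be done
None
```

The job is handed in: the vise is swung about 41° so the round end lies over the rest post, and the collar is turned back. The camera shows the lock pin as far home as at the start, the gripper touches nothing, and I moved none of the tools or the tin.

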